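# Twist the filter crucible home in the manifold holder

### The arm

A 7-joint arm with a two-finger parallel gripper is mounted at the origin on the work surface. World frame = base frame: x ahead of the robot, y to its left, z up, the work surface at z = 0. Lengths are in m, angles in rad, forces in N, time in s.
With the tool pointing down it reaches from about 0.425 to 0.825 m from the base axis. Payload 3.6 kg.
Tool frame: the origin (TCP) lies at the very end of the fingers, on their centre line; the grasp point (between the pads) lies 19 mm behind it; z points along the fingers, y is the direction in which the jaws open and shut (so a half turn about z gives the same grasp; the last joint's range is limited). The gripper opens to 85 mm and grips with 20 to 120 N. Pads are 22 mm wide; open, the fingers measure 114 mm over their backs; the gripper's body (76 mm by 85 mm) begins 54 mm behind the grasp point. The pads swing forward as they close: fully open they stand 13 mm farther back than shut.
Start: joints at [-1.262, 0.615, -0.013, 1.423, 0.008, 1.103, -0.04], TCP at [0.214, 0.614, 0.231] pointing down, gripper open.
Joint ranges: [-3.12, 3.12], [-0.3, 2.06], [-1.34, 1.32], [0.26, 2.42], [-1.36, 4.5], [0.01, 1.98], [-2.84, 2.84]. Speed limits (rad/s): [2.79, 2.79, 3.14, 3.14, 3.14, 3.14, 3.14].

### API

Orientations are given as a unit quaternion [w, x, y, z].
In Python, from station import arm gives the robot as it stands.
- The arm moves only by the shell command python3 -m jog 'ROWS' [FORCE]. ROWS is a JSON object of lists of equal length, an entry for each row: "fingers": the finger opening in mm, from 0 to 85.4; "slide": the shift along the tool's x, y, z in units of 0.1 m (1.0 is 0.1 m), a list of three; "twist": the turn about the tool's z in units of 2 rad (1.0 is 2 rad). In form: {"fingers": [fingers, ...], "slide": [[x, y, z], ...], "twist": [twist, ...]}. A call has 1 to 10 rows; each row is the pose to reach, as a shift and turn from the pose measured when the call began, along the tool's axes at that moment; what a row does not reach only later rows make up. A row lasts 1/8 s, in which the tool goes at most 62.5 mm and 10.7 degrees, less where a joint would pass 70% of its speed; a pose out of reach is approached as far as the arm can. A call with a number of a shift or a turn outside -1 to 1 is refused whole. A call with a gripper value outside its range is refused whole. The fingers move at their own pace and stop on an object; FORCE is the grip in N (left out, the last holds). Time passes only in rows, so rows that repeat a pose let the fingers close. It gives the time, the measured TCP pose, the force and the opening at its end, in the units of the state.
- arm.get_obs(): the state, without advancing time (a new reading comes with each control period).
- arm.capture(name): name is "scene" or "top" or "wrist"; returns a dict with "frame" (384x512x3 uint8, red, green, blue), "fov_y" (degrees; the focal length in pixels is half the picture's height over the tangent of half this angle, whatever the lens; pixels are square), "cx", "cy" (the principal point, pixels), "world_to_cam" (4x4, takes a point from world to camera coordinates). Camera axes: x right, y down, z forward; pixel columns grow to the right and rows downward; lengths in m; the calibration is good to about 2 mm. The wrist camera is an equidistant fisheye: a pixel r from the principal point sees the ray r / f radians off the axis. A picture is of the moment at which its call begins. There is no depth.
- arm.sign_off(): hands the job in, once; it reports no verdict.
The state is a dict: "t": time; "q": joint angles; "qd": joint speeds; "joint_torque": joint torques, N m; "tcp_pos": TCP position; "orientation": TCP orientation; "ft_force": force on the tool from outside, world axes, zero at the start; "torque": the same for the moment, N m; "grip_width": finger opening in m.
Only numpy, scipy, OpenCV 4.12 (cv2) and the standard library are available. Lean on these libraries where they do the work, as an engineer would, in place of code of your own. Each camera call takes 0.05 s, during which the arm holds its last target. There are 200 camera calls.

### The job

Take the white filter crucible out of its tray, stand it mouth-up on the round blue pad and let go of it so that you can take a fresh grip. Then work it down into the open rubber-lobed holder of the filtration manifold, twisting it to and fro under light pressure so that the rubber lobes are not dragged down with it, until its shoulder sits fully home on the steel rim. Let go, and leave the reagent bottles where they stand.

Things in the scene. Friction and masses are not known exactly. Their poses are not given: they have to be found in the camera images.
- crucible_mid (a point): White porcelain filter crucible, 78 mm tall, about 0.13 kg, blue band near its open mouth. This point: on its axis, 39 mm above the foot (half-way up); z runs from foot to mouth. The upper part, 36 to 78 mm above the foot, is 54 mm across, wall 3.5 mm, and is where to grip (40 N carries it, 90 N for twisting it in rubber). It starts on its side in the tray, axis level, 36 mm above the bench.
- crucible_shoulder (a point): On the crucible's axis at its square shoulder, 36 mm above the foot, where the 54 mm upper part steps in to the matt skirt, 40 mm across. The lowest 10 mm of the skirt are glazed smooth and taper to a 35 mm foot. The inner floor (grey filter disc) lies 46 mm above the foot. Axes as crucible_mid. Fully home, the shoulder rests on the holder's steel rim.
- holder_rim (a point): Rim centre of the only open holder, a steel cup (72 mm across, bore 45 mm, 45 mm tall, rim 115 mm above the bench) on the manifold; z up its axis. Its rubber lobes stand 18 mm off the axis, so the 40 mm skirt is snug: the foot meets them 5 to 10 mm below the rim, the matt skirt grips from 12 mm down. Home: foot 36 mm below the rim, crucible_mid 3 mm above this point, force rising sharply.
- manifold: Steel filtration manifold, fixed: tube 60 mm across, 340 mm long, lying along its y, three places 110 mm apart at y -110, 0, +110 mm, tops 70 mm above the bench. The holder stands on any one of them; the other two have red bungs, tops 96 mm above the bench. Small stopcocks with red keys stick out on its -x side, 40 mm up. Origin on the bench under its middle, z up.
- pad: Round blue standing pad, 110 mm across, 6 mm thick, fixed. Origin at the centre of its underside, on the bench, z up.
- tray: Dark green storage tray, 170 mm (x) by 140 mm (y), 26 mm high, walls and floor 6 mm, fixed. Origin at the centre of its underside, z up. The crucible lies along its x, mouth to +x, its middle over the origin. Low foam ribs, 20 mm or less either side of the crucible's axis, carry it from below and leave its sides free for fingers.
- bottle_a: White reagent bottle with a black cap, 58 mm across, 125 mm tall, 0.3 kg; is a bystander with origin at the centre of its underside, z up.
- bottle_b: A second white reagent bottle with a black cap, 58 mm across, 125 mm tall, 0.3 kg; is a bystander with origin at the centre of its underside, z up.
- bottle_c: White reagent jar with a blue cap, 58 mm across, 125 mm tall, 0.3 kg; is a bystander with origin at the centre of its underside, z up.
- lobe_1 (a joint): How far the first of the three red-brown rubber lobes (16 mm beads spaced evenly inside the holder, 9 mm below its rim) is dragged down, in m: 0 at rest, positive down; it springs back (4 N per mm) when let go. Over 0.0035 m spoils it. A crucible pushed straight down sticks to the lobes, takes 30 to 45 N and drags them 3.5 mm or more.
- lobe_2 (a joint): The same for the second lobe. A crucible that turns about its axis while it sinks slips through: with 0.15 to 0.2 rad of turn, or more, for each mm sunk (to and fro will do) it needs only 8 to 15 N down and up to 1 N m of turning, and the lobes follow 1 to 2.5 mm.
- lobe_3 (a joint): The same for the third lobe. At each reversal of the twist the lobes keep their drag until the crucible turns again; a last turn without sinking lets them relax, so that the crucible is not lifted by them when it is let go.

How it is judged:
By the outcome, as a careful person would: the job done as asked, in the order asked, and still so for the second after the job is handed in, with the robot touching nothing.
It also fails if it takes over 72 s, if anything falls off the work surface, if the arm or the gripper's body presses on something with over 40 N, if the wrist force passes 120 N, or if a joint passes its speed limit or range.

## Working session

There is one attempt and no reset: what is moved stays moved. The work goes in short steps, Python scripts to look and compute and a shell command to move; the robot and the scene stay as the last step left them, time stands still between calls to the robot, and variables do not carry over. Pictures are saved under pics/ and viewed, about 8 in all and at most 12, crops included, and the job is handed in when it is done.

```bash
ls; mkdir -p pics; python3 - <<'E'
from station import arm
import cv2,json,numpy as np
ims=[]
for n in ("scene","top","wrist"):
    c=arm.capture(n); cv2.imwrite(f"pics/{n}0.png",c["frame"][:,:,::-1])
    np.savez(f"pics/{n}0.npz",**c)
    print(n,c["fov_y"],c["cx"],c["cy"],np.round(c["world_to_cam"],3).tolist())
print(arm.get_obs())
E
```

```text
pics
scene 47.236495325716376 250.38579057369557 183.272375874055 [[0.671, 0.741, 0.002, -0.351], [0.471, -0.425, -0.774, -0.155], [-0.573, 0.52, -0.634, 1.406], [0.0, 0.0, 0.0, 1.0]]
top 57.85669466262003 254.04461718797285 190.44598459601616 [[0.008, -1.0, -0.011, -0.007], [-0.993, -0.007, -0.122, 0.514], [0.121, 0.012, -0.993, 0.84], [0.0, 0.0, 0.0, 1.0]]
wrist 65.70646984690485 253.27152511045477 192.69582740301826 [[0.329, 0.944, -0.002, -0.649], [0.911, -0.317, 0.263, -0.034], [0.248, -0.088, -0.965, 0.377], [0.0, 0.0, 0.0, 1.0]]
{'t': 0.15, 'q': array([-1.26152752,  0.61573056, -0.01259929,  1.42455949,  0.00809177,
        1.10335143, -0.04038055]), 'qd': array([ 0.00157574, -0.00313587, -0.00091035, -0.004328  , -0.00056415,
       -0.00082718, -0.00025385]), 'joint_torque': array([ 9.17795805e-04, -4.69659841e+01,  2.59810528e-01, -1.71250677e+01,
        1.00609520e-02,  7.14254056e-03, -1.50893570e-06]), 'tcp_pos': array([0.21397196, 0.61315371, 0.23037304]), 'orientation': array([-1.56885087e-04,  1.67064332e-01,  9.85945490e-01, -9.87047530e-04]), 'ft_force': array([-0.19632695,  0.39281157, -0.68690565]), 'torque': array([1.98766724e-06, 8.34038265e-02, 1.32949326e-03]), 'grip_width': 0.08519918794300778}
```

View pics/top0.png

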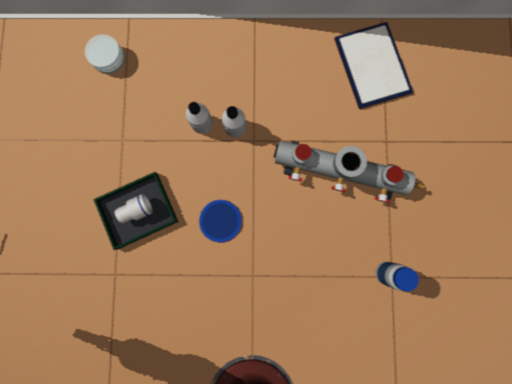

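View pics/scene0.png

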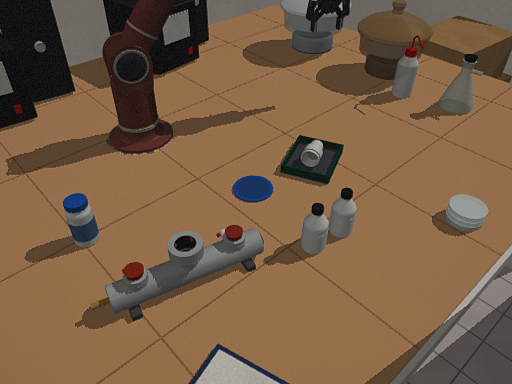

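Top view: tray about (137,211) with the crucible's mouth at its right end, pad (220,221), holder in the manifold's middle place (350,160), bungs (303,152) and (395,174), bottles (198,115), (234,120) and (402,278). The scene view agrees: holder (186,247), pad (253,188), tray (312,158).

```bash
cat > h.py <<'E'
import numpy as np,cv2
def load(n): return dict(np.load(f"pics/{n}.npz"))
def ray(c,u,v,fish=False):
    f=192/np.tan(np.radians(float(c["fov_y"]))/2); x=(u-c["cx"]);y=(v-c["cy"])
    if fish:
        r=np.hypot(x,y);a=r/f;d=np.array([np.sin(a)*x/r,np.sin(a)*y/r,np.cos(a)])
    else: d=np.array([x/f,y/f,1.])
    M=c["world_to_cam"];R=M[:3,:3]; return -R.T@M[:3,3],R.T@d
def plane(c,u,v,z,fish=False):
    o,d=ray(c,u,v,fish); return (o+d*(z-o[2])/d[2])[:2]
def proj(c,p,fish=False):
    f=192/np.tan(np.radians(float(c["fov_y"]))/2);q=c["world_to_cam"]@np.append(p,1.);q=q[:3]
    if fish:
        s=np.hypot(q[0],q[1]);a=np.arctan2(s,q[2]);return np.array([c["cx"]+f*a*q[0]/s,c["cy"]+f*a*q[1]/s])
    return np.array([c["cx"]+f*q[0]/q[2],c["cy"]+f*q[1]/q[2]])
def blobs(m,amin=40):
    n,l,s,ce=cv2.connectedComponentsWithStats(m.astype(np.uint8),connectivity=8)
    return [(s[i,4],ce[i],l==i) for i in range(1,n) if s[i,4]>=amin]
E
python3 - <<'E'
from h import *
for n in ("top0","scene0"):
    c=load(n);im=c["frame"];h=cv2.cvtColor(im,cv2.COLOR_RGB2HSV);H,S,V=[h[:,:,i].astype(int) for i in range(3)]
    print(n)
    for nm,m,z in (("blue",(H>105)&(H<130)&(S>150)&(V>50),.006),("red",((H<6)|(H>174))&(S>150)&(V>60),.096),("white",(S<60)&(V>140),.036),("grey",(S<70)&(V>60)&(V<230),.115),("dark",(V<75),.026)):
        for a,ce,l in blobs(m,40):
            p=plane(c,*ce,z)
            r=cv2.minAreaRect(np.argwhere(l)[:,::-1].astype(np.float32))
            if np.hypot(*p)<1.1: print(nm,a,ce.round(1),p.round(4),[np.round(x,1) for x in r])
E
python3 - <<'E'
import cv2
a=cv2.imread('pics/top0.png');b=cv2.imread('pics/scene0.png')
x=cv2.resize(a[165:255,85:255],None,fx=4,fy=4,interpolation=2)
y=cv2.resize(a[130:220,265:435],None,fx=4,fy=4,interpolation=2)[:230]
import numpy as np
cv2.imwrite('pics/crop1.png',np.vstack([x,y]))
E
```

```text
top0
blue 192 [365.2  84.3] [ 0.8052 -0.2974] [array([361.2,  81.1]), array([91., 42.]), np.float64(35.5)]
blue 1331 [220.1 220.7] [0.4387 0.0837] [array([220., 221.]), array([40., 40.]), np.float64(90.0)]
blue 443 [405.5 278.8] [ 0.2979 -0.3819] [array([405.5, 279. ]), array([22., 23.]), np.float64(90.0)]
red 181 [302.9 151.7] [ 0.5987 -0.1177] [array([303., 152.]), array([14., 14.]), np.float64(90.0)]
red 197 [394.7 173.8] [ 0.5475 -0.3302] [array([394.5, 174. ]), array([14.8, 14.8]), np.float64(45.0)]
red 653 [257.8 371.2] [ 0.1088 -0.015 ] [array([258.7, 370.9]), array([58., 19.]), np.float64(10.3)]
white 857 [106.8  15.5] [0.9816 0.3946] [array([110.5,  15.5]), array([221.,   3.]), np.float64(0.0)]
white 3167 [373.4  65.2] [ 0.8437 -0.3104] [array([373.7,  63.5]), array([70.3, 48.7]), np.float64(70.6)]
white 894 [101.5  50.4] [0.883  0.4027] [array([102.,  50.]), array([34., 32.]), np.float64(0.0)]
white 81 [189.7 116.6] [0.7034 0.1639] [array([190. , 115.5]), array([13.,  8.]), np.float64(90.0)]
white 97 [226.1 119.7] [0.6956 0.0703] [array([225.6, 119. ]), array([16.4,  7.6]),
[... 8228 characters left out ...]
0.5847 -0.1044] [array([234.9, 246.9]), array([ 7.8, 15.4]), np.float64(81.3)]
dark 1583 [180.5 279.6] [ 0.5792 -0.2501] [array([184.1, 272.1]), array([ 48.8, 161.4]), np.float64(66.8)]
dark 55 [134.4 277.8] [ 0.5099 -0.3199] [array([134.6, 277.6]), array([ 5.3, 16.5]), np.float64(76.0)]
dark 41 [117.8 282.9] [ 0.4983 -0.3526] [array([118.5, 283.5]), array([ 8. , 11.4]), np.float64(56.3)]
dark 91 [134.4 286.8] [ 0.5304 -0.332 ] [array([134.6, 287. ]), array([ 8.3, 15. ]), np.float64(81.3)]
dark 486 [478.9 345.7] [1.074  0.0705] [array([485.2, 349. ]), array([51. , 99.1]), np.float64(51.2)]
dark 487 [232.6 364.7] [ 0.7968 -0.2907] [array([238. , 363.5]), array([100.,  39.]), np.float64(-0.0)]
```

View pics/crop1.png

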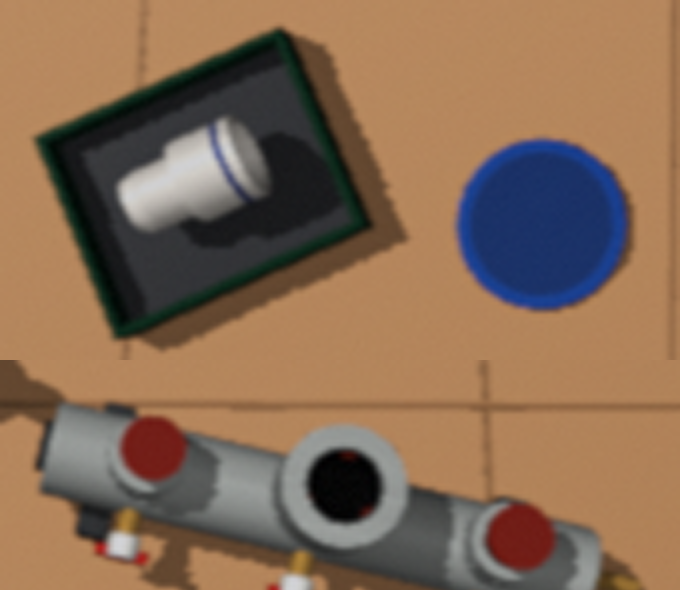

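The crop sharpens this: tray corners at crop (38,138), (282,30), (370,225), (120,335); the blue band and mouth lie towards +x of the image; the holder bore has lobes just visible.

```bash
cat >> h.py <<'E'
def toolxy(o):
    w,x,y,z=o["orientation"]
    from scipy.spatial.transform import Rotation as Ro
    return Ro.from_quat([x,y,z,w]).as_matrix()
def shift(o,target):  # slide units to move TCP to world target
    return toolxy(o).T@(np.array(target)-o["tcp_pos"])/0.1
def dtwist(o,ydir): # twist units to bring tool y along ydir (mod pi)
    R=toolxy(o); v=R.T@np.append(ydir,0); a=np.arctan2(-v[0],v[1]); a=(a+np.pi/2)%np.pi-np.pi/2
    return a/2
E
python3 - <<'E'
from h import *
from station import arm
c=load("top0")
P=np.array([plane(c,85+x/4-.4,165+y/4-.4,.026) for x,y in ((38,138),(282,30),(370,225),(120,335))])
print(P.round(4),"tray c",P.mean(0).round(4))
ax=(P[1]+P[2]-P[0]-P[3]);yd=(P[0]+P[1]-P[2]-P[3]);print(np.linalg.norm(ax)/2,np.linalg.norm(yd)/2,ax/np.linalg.norm(ax),yd/np.linalg.norm(yd))
a=ax/np.linalg.norm(ax)
# crucible: foot-end & mouth-end points in crop, axis height
for x,y in ((135,203),(247,158)): print("cruc",plane(c,85+x/4-.4,165+y/4-.4,.036).round(4))
tc=P.mean(0)
s=load("scene0")
for off in (0,): print("scene proj centre",proj(s,np.append(tc,.036)),"top",proj(c,np.append(tc,.036)))
for z,u,v in ((.115,350.8,160.6),): print("holder top",plane(c,u,v,z).round(4), "scene", plane(s,185,246,z).round(4), plane(s,186,245,z).round(4))
o=arm.get_obs(); t=tc+a*.027
yd=np.array([-a[1],a[0]])
print("target",t,"shift hi",shift(o,[*t,.12]),"twist",dtwist(o,yd), "q7",o["q"][6])
E
```

```text
[[0.4899 0.4016]
 [0.5601 0.2499]
 [0.4367 0.1893]
 [0.3674 0.3425]] tray c [0.4635 0.2958]
0.16770845882724122 0.136710099864214 [ 0.41599985 -0.90936468] [0.89910285 0.43773743]
cruc [0.4488 0.3337]
cruc [0.4774 0.2652]
scene proj centre [312.28518624 151.98819945] top [133.84118942 209.56281463]
holder top [ 0.574  -0.2241] scene [ 0.5801 -0.2289] [ 0.5792 -0.2259]
target [0.47473717 0.27127951] shift hi [-3.58831398 -2.36664683  1.10853633] twist 0.40302616474624164 q7 -0.04038055436453673
```

```bash
J="python3 -m jog"
python3 -m jog '{"fingers":[85,85,85],"slide":[[-0.5,-0.3,0],[-0.95,-0.6,0],[-0.95,-0.6,0]],"twist":[0.08,0.16,0.2]}' 40
python3 - <<'E'
from h import *; from station import arm
o=arm.get_obs();a=np.array([.416,-.9094]);t=np.array([.4635,.2958])+a*.027
print(o["q"].round(2),shift(o,[*t,.13]),dtwist(o,[.9094,.416]))
E
```

```text
t: 0.52
tcp_pos: [0.2893, 0.52, 0.2306]
orientation: [0.002, 0.366, 0.931, -0.002]
ft_force: [-0.5, 0.6, 0.1]
grip_width: 0.085
[-1.17  0.53  0.1   1.59 -0.05  1.03 -0.23] [-3.04618114 -0.55729897  1.02495203] 0.19646402847920097
```

```bash
python3 -m jog '{"fingers":[85,85,85],"slide":[[-0.6,-0.1,0],[-1,-0.18,0],[-1,-0.18,0]],"twist":[0,0,0]}' 40
python3 -m jog '{"fingers":[85,85,85],"slide":[[-0.6,-0.1,0],[-1,-0.18,0.2],[-1,-0.18,0.3]],"twist":[0,0,0]}' 40
python3 -m jog '{"fingers":[85,85,85,85],"slide":[[-0.4,-0.1,0],[-0.8,-0.18,0.2],[-0.8,-0.18,0.3],[-0.8,-0.18,0.3]],"twist":[0.08,0.15,0.2,0.2]}' 40
python3 - <<'E'
from h import *; from station import arm
o=arm.get_obs();a=np.array([.416,-.9094]);t=np.array([.4635,.2958])+a*.027
print(o["q"].round(2),shift(o,[*t,.13]),dtwist(o,[.9094,.416]))
E
```

```text
t: 0.9
tcp_pos: [0.3541, 0.4341, 0.2313]
orientation: [0.004, 0.37, 0.929, -0.003]
ft_force: [0.1, 0.5, 0.2]
grip_width: 0.0847
t: 1.27
tcp_pos: [0.4166, 0.3482, 0.2014]
orientation: [0.004, 0.373, 0.928, -0.005]
ft_force: [-0.6, 1.0, 1.0]
grip_width: 0.0848
t: 1.78
tcp_pos: [0.4605, 0.2812, 0.1714]
orientation: [0.004, 0.549, 0.836, -0.004]
ft_force: [-0.1, -0.3, 0.4]
grip_width: 0.085
[-0.75  0.52  0.23  1.82 -0.14  0.82 -0.04] [-0.14286683  0.09201732  0.41564511] -0.00998093456306881
```

```bash
python3 -m jog '{"fingers":[85,85,85],"slide":[[-0.14,0.09,0.2],[-0.14,0.09,0.4],[-0.14,0.09,0.4]],"twist":[-0.01,-0.01,-0.01]}' 40
python3 - <<'E'
from h import *; from station import arm
o=arm.get_obs();c=arm.capture("wrist");np.savez("pics/wrist1.npz",**c)
im=c["frame"][:,:,::-1].copy();print(o["tcp_pos"])
a=np.array([.416,-.9094]);tc=np.array([.4635,.2958])
for d in (-.039,0,.039):
    u=proj(c,np.append(tc+a*d,.036),True);print(u);cv2.circle(im,tuple(int(x) for x in u),2,(0,0,255),-1)
cv2.imwrite("pics/wrist1.png",im)
E
```

```text
t: 2.15
tcp_pos: [0.4727, 0.2731, 0.1306]
orientation: [0.003, 0.539, 0.843, -0.005]
ft_force: [-0.6, 0.8, 1.8]
grip_width: 0.0853
[0.47270541 0.27307216 0.13062196]
[255.82968705 115.83491   ]
[255.54593944 164.46287826]
[255.24375534 210.35261684]
```

View pics/wrist1.png

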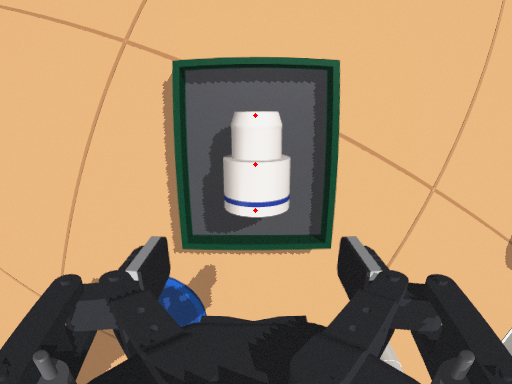

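The red marks (predicted foot, middle, mouth) fall on the crucible's axis at (255.8,116), (255.5,164), (255.2,210), so the pose is good. Going down to grip near the mouth.

```bash
python3 - <<'E'
from h import *; from station import arm
o=arm.get_obs();a=np.array([.416,-.9094]);t=np.array([.4635,.2958])+a*.028
print(shift(o,[*t,.013]),dtwist(o,[.9094,.416]))
E
python3 -m jog '{"fingers":[85,85,85,85],"slide":[[-0.02,0.01,0.4],[-0.02,0.01,0.8],[-0.02,0.01,1.0],[-0.02,0.01,1.0]],"twist":[0.002,0.002,0.002,0.002]}' 40
python3 -m jog '{"fingers":[85,85,50,40,40,40,40],"slide":[[0,0,0.17],[0,0,0.17],[0,0,0.17],[0,0,0.17],[0,0,0.17],[0,0,0.17],[0,0,0.17]],"twist":[0,0,0,0,0,0,0]}' 40
python3 - <<'E'
from h import *; from station import arm
o=arm.get_obs();a=np.array([.416,-.9094]);t=np.array([.4635,.2958])+a*.028
print(shift(o,[*t,.013]),dtwist(o,[.9094,.416]))
E
```

```text
[-0.02039383  0.00692066  1.1860018 ] 0.0019234664212279817
t: 2.7
tcp_pos: [0.4747, 0.2717, 0.0313]
orientation: [0.003, 0.54, 0.842, -0.005]
ft_force: [0.4, -0.5, -0.8]
grip_width: 0.0845
t: 3.58
tcp_pos: [0.4751, 0.2717, 0.0149]
orientation: [0.003, 0.54, 0.842, -0.004]
ft_force: [-0.7, 0.0, 5.6]
grip_width: 0.0532
[-0.01189588 -0.00516354  0.01873038] 0.0008929855029332634
```

```bash
python3 -m jog '{"fingers":[40,40,40,40,40,40],"slide":[[0,0,-0.1],[0,0,-0.3],[0,0,-0.6],[0,0,-1],[0,0,-1],[0,0,-1]],"twist":[0,0,0,0,0,0]}' 40
python3 - <<'E'
from h import *; from station import arm
ims=[]
for n,(x,y,w,h) in {"wrist":(100,100,300,260),"scene":(230,60,200,173)}.items():
    c=arm.capture(n);np.savez(f"pics/{n}2.npz",**c)
    ims.append(cv2.resize(c["frame"][y:y+h,x:x+w,::-1],(400,346)))
cv2.imwrite("pics/lift2.png",np.hstack(ims));print(arm.get_obs()["ft_force"])
E
```

```text
t: 4.32
tcp_pos: [0.4741, 0.2723, 0.1142]
orientation: [0.003, 0.539, 0.842, -0.005]
ft_force: [-0.3, 0.3, -0.5]
grip_width: 0.0529
[ 0.40133416 -0.9311575  -0.88731115]
```

View pics/lift2.png

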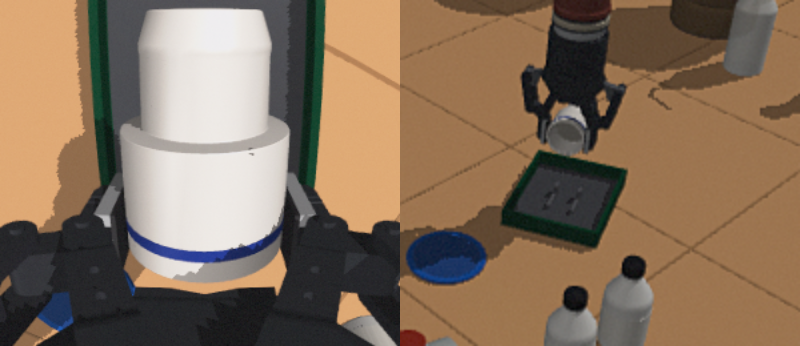

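Crucible is held securely, about level (foot at top of the wrist crop, mouth below at the band). Now try a light grip so that it swings foot-down.

```bash
python3 -m jog '{"fingers":[40,40,40,40],"slide":[[0,0,0],[0,0,-0.1],[0,0,0.05],[0,0,0]],"twist":[0,0,0,0]}' 20
cat > tilt.py <<'E'
import sys
from h import *; from station import arm
n=sys.argv[1];c=arm.capture("wrist");np.savez(f"pics/w{n}.npz",**c);im=c["frame"]
h=cv2.cvtColor(im,cv2.COLOR_RGB2HSV);m=(h[:,:,1]<50)&(h[:,:,2]>170)
b=max((x for x in blobs(m,300) if 150<x[1][0]<360),key=lambda x:x[0]);ys,xs=np.nonzero(b[2])
print("white x",xs.min(),xs.max(),"y",ys.min(),ys.max(),b[0])
bl=(h[:,:,0]>105)&(h[:,:,0]<130)&(h[:,:,1]>120);bl[:, :190]=0;bl[:,325:]=0
ys,xs=np.nonzero(bl);print("band",xs.mean(),ys.mean(),len(xs));cv2.imwrite(f"pics/w{n}.png",im[:,:,::-1])
E
python3 tilt.py a
```

```text
t: 4.92
tcp_pos: [0.4724, 0.2714, 0.1119]
orientation: [0.001, 0.54, 0.842, -0.008]
ft_force: [0.2, 0.4, -0.7]
grip_width: 0.0532
white x 196 316 y 106 288 17664
band 248.6731182795699 288.94408602150537 930
```

```bash
python3 -m jog '{"fingers":[40,40,40],"slide":[[0,0,0.2],[0,0,0.35],[0,0,0.35]],"twist":[0,0,0]}' 20
python3 -m jog '{"fingers":[52.9,53.1,40,40],"slide":[[0,0,0],[0,0,0],[0,0,0],[0,0,0]],"twist":[0,0,0,0]}' 20
python3 tilt.py b
python3 -m jog '{"fingers":[53.3,53.5,40,40],"slide":[[0,0,0],[0,0,0],[0,0,0],[0,0,0]],"twist":[0,0,0,0]}' 20
python3 tilt.py c
```

```text
t: 5.35
tcp_pos: [0.4725, 0.2709, 0.0771]
orientation: [0.001, 0.54, 0.842, -0.008]
ft_force: [-0.4, 0.1, -1.2]
grip_width: 0.0533
t: 5.85
tcp_pos: [0.4726, 0.2711, 0.0774]
orientation: [0.001, 0.54, 0.842, -0.007]
ft_force: [-1.1, 0.2, -0.7]
grip_width: 0.0534
white x 195 316 y 106 288 17877
band 252.93903868698712 287.0574443141852 853
t: 6.4
tcp_pos: [0.4726, 0.271, 0.0773]
orientation: [0.001, 0.54, 0.842, -0.008]
ft_force: [-0.6, -0.4, -1.2]
grip_width: 0.0537
white x 195 316 y 106 288 17914
band 252.93544600938966 287.27464788732397 852
```

```bash
python3 -m jog '{"fingers":[53.8,53.9,54.0],"slide":[[0,0,0],[0,0,0],[0,0,0]],"twist":[0,0,0]}' 20
python3 tilt.py d
python3 -m jog '{"fingers":[54.2,54.3,40,40],"slide":[[0,0,0],[0,0,0],[0,0,0],[0,0,0]],"twist":[0,0,0,0]}' 20
python3 tilt.py e
```

```text
t: 6.82
tcp_pos: [0.4728, 0.2712, 0.0774]
orientation: [0.001, 0.54, 0.842, -0.007]
ft_force: [2.6, 0.1, 0.3]
grip_width: 0.0541
white x 208 306 y 126 218 5212
band 255.25700164744646 203.97528830313016 607
t: 7.38
tcp_pos: [0.4732, 0.2712, 0.0776]
orientation: [0.002, 0.54, 0.842, -0.007]
ft_force: [0.0, -0.1, -0.2]
grip_width: 0.0532
white x 207 306 y 125 219 5319
band 254.75040257648953 204.38486312399357 621
```

```bash
python3 - <<'E'
from h import *; from station import arm
c=arm.capture("scene");w=cv2.imread("pics/we.png")
cv2.imwrite("pics/e.png",np.hstack([w[90:350,100:400],cv2.resize(c["frame"][70:200,240:390,::-1],(300,260))]))
E
```

```text
(no output)
```

View pics/e.png

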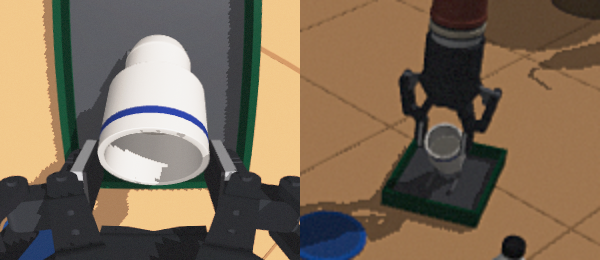

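It has swung foot-down, to a steep tilt: mouth ellipse near (253,245) in the full frame, still between the pads. I grip at 40 N and carry it over to the pad.

```bash
python3 -m jog '{"fingers":[40,40,40,40],"slide":[[0,0,0],[0,0,-0.2],[0,0,-0.5],[0,0,-0.6]],"twist":[0,0,0,0]}' 40
python3 tilt.py f
python3 - <<'E'
from h import *; from station import arm
o=arm.get_obs();print(toolxy(o).round(3).tolist(),shift(o,[.4405,.083,.125]),o["q"].round(2))
c=arm.capture("scene");w=cv2.imread("pics/wf.png");np.savez("pics/sf.npz",**c)
cv2.imwrite("pics/f.png",np.hstack([w[90:350,100:400],cv2.resize(c["frame"][50:180,240:390,::-1],(300,260))]))
E
```

```text
t: 7.98
tcp_pos: [0.4741, 0.2724, 0.1389]
orientation: [0.002, 0.54, 0.842, -0.006]
ft_force: [0.7, 0.8, -0.6]
grip_width: 0.0523
white x 212 306 y 126 219 5001
band 239.5585798816568 232.6224852071006 845
[[-0.418, 0.909, -0.002], [0.909, 0.418, -0.012], [-0.01, -0.007, -1.0]] [-1.57880066 -1.09712057  0.16684831] [-0.71  0.58  0.21  1.83 -0.16  0.76  0.02]
```

View pics/f.png

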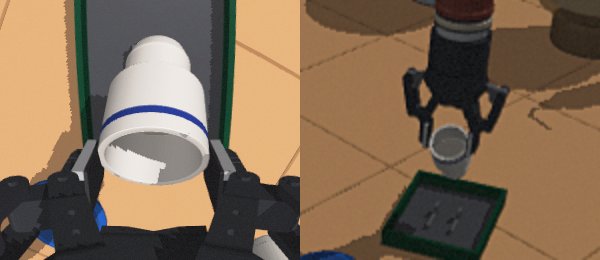

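```bash
python3 - <<'E'
from h import *; from station import arm
c=load("wf");o=arm.get_obs();R=toolxy(o);g=o["tcp_pos"]-R[:,2]*.022;a=-R[:,0] # guess mouth dir
a=np.array([.416,-.9094,0])
for th in (40,55,65,75,90):
    u=np.cos(np.radians(th))*a+np.sin(np.radians(th))*np.array([0,0,1])
    O=-c["world_to_cam"][:3,:3].T@c["world_to_cam"][:3,3];m=g+.011*u
    r=(m-O)/np.linalg.norm(m-O)
    print(th,"mouth",proj(c,m,True).round(),"band? 68",proj(c,g+.001*u,True).round(),"foot",proj(c,g-.067*u,True).round(),"ratio",abs(r@u).round(2))
    # rim top/bottom points
    n=np.cross(u,np.cross(a,u)) if th<90 else a
    n=a*np.sin(np.radians(th))-np.array([0,0,1])*np.cos(np.radians(th))
    print("   rim",proj(c,m+.027*n,True).round(),proj(c,m-.027*n,True).round(),"shoulder far",proj(c,g-.031*u-.027*n,True).round(),"skirt far at 10mm",proj(c,g-.057*u-.02*n,True).round())
E
```

```text
40 mouth [252. 287.] band? 68 [253. 265.] foot [253. 140.] ratio 0.1
   rim [253. 292.] [252. 279.] shoulder far [253. 175.] skirt far at 10mm [253. 134.]
55 mouth [252. 285.] band? 68 [253. 265.] foot [254. 160.] ratio 0.36
   rim [253. 304.] [252. 258.] shoulder far [253. 173.] skirt far at 10mm [253. 146.]
65 mouth [252. 284.] band? 68 [253. 265.] foot [254. 174.] ratio 0.52
   rim [253. 311.] [252. 245.] shoulder far [253. 175.] skirt far at 10mm [253. 156.]
75 mouth [252. 281.] band? 68 [253. 265.] foot [254. 189.] ratio 0.67
   rim [252. 317.] [252. 232.] shoulder far [253. 179.] skirt far at 10mm [253. 168.]
90 mouth [252. 276.] band? 68 [253. 264.] foot [254. 214.] ratio 0.85
   rim [252. 323.] [252. 217.] shoulder far [253. 189.] skirt far at 10mm [254. 189.]
```

```bash
python3 - <<'E'
from h import *; from station import arm
w=load("wf");s=load("sf");o=arm.get_obs()
def tri(a,b):
    o1,d1=ray(w,*a,True);o2,d2=ray(s,*b);d1/=np.linalg.norm(d1);d2/=np.linalg.norm(d2)
    t=np.linalg.lstsq(np.c_[d1,-d2],o2-o1,rcond=None)[0];p,q=o1+d1*t[0],o2+d2*t[1];return (p+q)/2,np.linalg.norm(p-q)
m,e=tri((253,247),(315,119));print(m,e,"rel tool (x,y,z) mm",toolxy(o).T@(m-o["tcp_pos"])*1e3)
# foot centre if tilt 65
for th in (60,65,70):
    u=np.append(np.cos(np.radians(th))*np.array([.416,-.9094]),np.sin(np.radians(th)));f=m-.078*u;low=f[2]-.0175*np.cos(np.radians(th));print(th,f,low-o["tcp_pos"][2])
E
```

```text
[0.47197594 0.27933728 0.15690007] 0.0019377261306388243 rel tool (x,y,z) mm [  6.97724424   1.16444935 -18.78304596]
60 [0.45575194 0.31480388 0.08935009] -0.05759888712686989
65 [0.45826282 0.30931494 0.08620807] -0.05938673260100462
70 [0.46087807 0.30359786 0.08360405] -0.060580282561183724
```

```bash
python3 -m jog '{"fingers":[40,40,40,40],"slide":[[-0.2,-0.11,0],[-0.6,-0.33,0],[-0.99,-0.55,0],[-0.99,-0.55,0]],"twist":[0,0,0,0]}' 40
python3 -m jog '{"fingers":[40,40,40,40,40],"slide":[[-0.2,-0.11,0],[-0.6,-0.33,0],[-0.9,-0.5,0.2],[-1,-0.56,0.4],[-1,-0.56,0.5]],"twist":[0,0,0,0,0]}' 40
python3 - <<'E'
from h import *; from station import arm
o=arm.get_obs();print(shift(o,[.4565,.046,.066]),o["q"].round(2))
E
python3 tilt.py g
```

```text
t: 8.57
tcp_pos: [0.4637, 0.1523, 0.1388]
orientation: [0.002, 0.544, 0.839, -0.009]
ft_force: [-0.2, 1.3, -1.0]
grip_width: 0.0524
t: 9.2
tcp_pos: [0.4518, 0.0358, 0.0896]
orientation: [0.001, 0.545, 0.839, -0.01]
ft_force: [0.4, 0.5, -0.6]
grip_width: 0.0528
[0.07712619 0.08776877 0.23401728] [-0.26  0.55  0.17  2.12 -0.16  0.49  0.45]
white x 217 306 y 125 218 4678
band 263.73178010975255 120.08809088283431 10387
```

```bash
python3 -m jog '{"fingers":[40,40,40,40],"slide":[[0.08,0.09,0.08],[0.08,0.09,0.16],[0.08,0.09,0.21],[0.08,0.09,0.21]],"twist":[0,0,0,0]}' 40
python3 -m jog '{"fingers":[40,40],"slide":[[0,0,0.03],[0,0,0.04]],"twist":[0,0]}' 20
```

```text
t: 9.75
tcp_pos: [0.4562, 0.0476, 0.0674]
orientation: [-0.0, 0.544, 0.839, -0.011]
ft_force: [-0.4, 0.3, -1.6]
grip_width: 0.0522
t: 10.0
tcp_pos: [0.4574, 0.0467, 0.0645]
orientation: [0.001, 0.544, 0.839, -0.01]
ft_force: [0.3, -1.8, 9.8]
grip_width: 0.0525
```

```bash
python3 -m jog '{"fingers":[40,40,40,40,40],"slide":[[0.06,0,0],[0.12,0,0],[0.18,0,0],[0.24,0,0],[0.24,0,0]],"twist":[0,0,0,0,0]}' 20
python3 tilt.py h
python3 - <<'E'
from h import *; from station import arm
c=arm.capture("scene");w=cv2.imread("pics/wh.png");np.savez("pics/sh.npz",**c)
cv2.imwrite("pics/h.png",np.hstack([w[90:350,100:400],cv2.resize(c["frame"][90:220,175:325,::-1],(300,260))]))
E
```

```text
t: 10.62
tcp_pos: [0.449, 0.0691, 0.0652]
orientation: [0.003, 0.544, 0.839, -0.009]
ft_force: [0.4, -0.4, 4.0]
grip_width: 0.0525
white x 217 306 y 123 218 5001
band 251.82620202911338 156.16365240405824 6801
```

View pics/h.png

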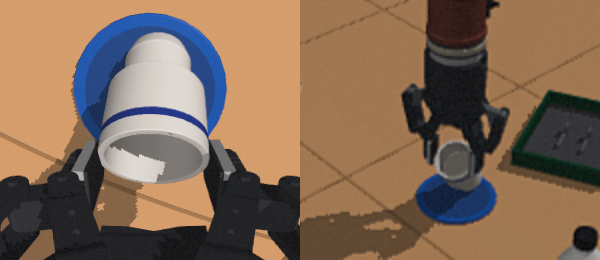

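Still tilted about 65°: mouth at (253,247), and the foot slid on the pad rather than tipping. I raise it a few mm and loosen briefly so that it swings upright.

```bash
python3 -m jog '{"fingers":[40,40,40],"slide":[[0,0,-0.04],[0,0,-0.05],[0,0,-0.05]],"twist":[0,0,0]}' 20
python3 -m jog '{"fingers":[53.6,53.8,53.9,54.0,40,40],"slide":[[0,0,0],[0,0,0],[0,0,0],[0,0,0],[0,0,0],[0,0,0]],"twist":[0,0,0,0,0,0]}' 20
python3 tilt.py i
python3 - <<'E'
from h import *; from station import arm
c=arm.capture("scene");w=cv2.imread("pics/wi.png");np.savez("pics/si.npz",**c)
cv2.imwrite("pics/i.png",np.hstack([w[90:350,100:400],cv2.resize(c["frame"][90:220,175:325,::-1],(300,260))]))
E
```

```text
t: 11.1
tcp_pos: [0.4486, 0.0687, 0.0698]
orientation: [0.002, 0.544, 0.839, -0.009]
ft_force: [-0.6, -0.0, -1.7]
grip_width: 0.0523
t: 11.85
tcp_pos: [0.4486, 0.0687, 0.0698]
orientation: [0.002, 0.544, 0.839, -0.009]
ft_force: [0.0, 0.2, -0.4]
grip_width: 0.053
white x 198 308 y 198 278 3676
band 252.8909681611436 152.8969460688759 7695
```

View pics/i.png

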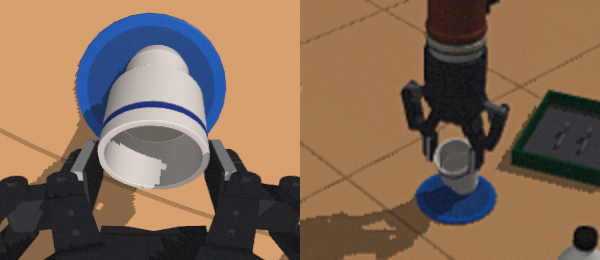

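Now about 77° (rim ellipse ratio about 0.7). It leans less than its tipping angle, so I set it down on contact and loosen again.

```bash
python3 -m jog '{"fingers":[40,40],"slide":[[0,0,-0.03],[0,0,-0.03]],"twist":[0,0]}' 20
python3 -m jog '{"fingers":[53.6,53.9,54.1,54.2,54.4,54.4],"slide":[[0,0,0],[0,0,0],[0,0,0],[0,0,0],[0,0,0],[0,0,0]],"twist":[0,0,0,0,0,0]}' 20
python3 tilt.py j
python3 -m jog '{"fingers":[55,56,58,60,60],"slide":[[0,0,0],[0,0,0],[0,0,0],[0,0,0],[0,0,0]],"twist":[0,0,0,0,0]}' 20
python3 tilt.py k
```

```text
t: 12.2
tcp_pos: [0.4488, 0.0689, 0.073]
orientation: [0.002, 0.544, 0.839, -0.009]
ft_force: [-0.5, -0.3, -1.3]
grip_width: 0.0532
t: 12.95
tcp_pos: [0.4488, 0.0688, 0.0731]
orientation: [0.003, 0.544, 0.839, -0.009]
ft_force: [-0.1, -0.7, -0.2]
grip_width: 0.0545
white x 199 307 y 187 286 3656
band 253.43756829244066 154.18953014800834 10067
t: 13.62
tcp_pos: [0.4488, 0.0688, 0.0731]
orientation: [0.003, 0.544, 0.839, -0.009]
ft_force: [0.1, -0.4, 0.0]
grip_width: 0.0602
white x 198 307 y 187 287 3658
band 253.58043694141014 154.21539225422046 10070
```

```bash
cat > rim.py <<'E'
import sys
from h import *; from scipy.optimize import least_squares; from station import arm
def rimfit(c,z,ext,rad=.027):  # ext: xmin,xmax,ymin,ymax of rim outline in the wrist view
    A=np.linspace(0,2*np.pi,120)
    def f(p):
        q=np.array([proj(c,np.array([p[0]+rad*np.cos(t),p[1]+rad*np.sin(t),z]),True) for t in A])
        return np.array([q[:,0].min(),q[:,0].max(),q[:,1].min(),q[:,1].max()])-ext
    r=least_squares(f,arm.get_obs()["tcp_pos"][:2]);return r.x,f(r.x)
E
python3 - <<'E'
from rim import *
c=load("wk");o=arm.get_obs()
x,res=rimfit(c,.084,np.array([198,307.5,187,287]));print(x,res)
print(shift(o,[*x,.048]),o["q"].round(2))
E
```

```text
[0.44590257 0.07489488] [-0.87576839  0.86543175 -0.20571651  0.43931307]
[0.0709028  0.00101055 0.24975856] [-0.33  0.58  0.17  2.14 -0.18  0.44  0.4 ]
```

```bash
python3 -m jog '{"fingers":[85,85,85,85,85,85,85],"slide":[[0,0,0],[0.03,0,0],[0.07,0,0],[0.07,0,0.08],[0.07,0,0.17],[0.07,0,0.25],[0.07,0,0.25]],"twist":[0,0,0,0,0,0,0]}' 20
python3 -m jog '{"fingers":[62,57,52,50,50,60,85],"slide":[[0,0,0],[0,0,0],[0,0,0],[0,0,0],[0,0,0],[0,0,0],[0,0,0]],"twist":[0,0,0,0,0,0,0]}' 20
python3 -m jog '{"fingers":[80,80,80,80,80,80,80,80,80,80],"slide":[[0,0,0],[0,0,0],[0,0,0],[0,0,0],[0,0,0],[0,0,0],[0,0,0],[0,0,0],[0,0,0],[0,0,0]],"twist":[-0.09,-0.18,-0.27,-0.36,-0.45,-0.54,-0.63,-0.72,-0.785,-0.785]}' 20
python3 -m jog '{"fingers":[62,57,52,50,50,50],"slide":[[0,0,0],[0,0,0],[0,0,0],[0,0,0],[0,0,0],[0,0,0]],"twist":[0,0,0,0,0,0]}' 20
python3 tilt.py l
python3 - <<'E'
from rim import *
o=arm.get_obs();print(o["q"].round(2),toolxy(o).round(3).tolist())
E
```

```text
t: 14.55
tcp_pos: [0.4453, 0.0745, 0.0471]
orientation: [0.002, 0.545, 0.839, -0.01]
ft_force: [-0.2, 0.9, -0.4]
grip_width: 0.0847
t: 15.42
tcp_pos: [0.4449, 0.0745, 0.0469]
orientation: [0.002, 0.544, 0.839, -0.01]
ft_force: [-0.8, -0.5, -0.6]
grip_width: 0.0762
t: 16.68
tcp_pos: [0.4448, 0.0742, 0.0467]
orientation: [-0.006, -0.207, 0.978, -0.008]
ft_force: [0.6, -1.2, 0.3]
grip_width: 0.0801
t: 17.42
tcp_pos: [0.4448, 0.0743, 0.0468]
orientation: [-0.006, -0.207, 0.978, -0.008]
ft_force: [-0.2, -0.8, 2.4]
grip_width: 0.0538
white x 190 316 y 222 315 2701
band 264.4286182772191 177.87243113248797 9148
[-0.06  0.64 -0.24  2.15  0.4   0.41  1.36] [[-0.914, -0.405, -0.009], [-0.404, 0.914, -0.018], [0.015, -0.013, -1.0]]
```

```bash
python3 - <<'E'
from rim import *
c=load("wl");o=arm.get_obs();im=c["frame"]
h=cv2.cvtColor(im,cv2.COLOR_RGB2HSV)
m=((h[:,:,1]<60)&(h[:,:,2]>110)); 
b=max((x for x in blobs(m,300) if 150<x[1][0]<360),key=lambda x:x[0]);ys,xs=np.nonzero(b[2])
print(xs.min(),xs.max(),ys.min(),ys.max())
x,res=rimfit(c,.084,np.array([190,316.5,200.,315.]));print(x,res,shift(o,[*x,.047]))
t=shift(o,[.574,-.2245,.2]);print(t, o["tcp_pos"])
cv2.imwrite("pics/l.png",im[150:360,100:400,::-1])
E
```

```text
189 317 194 320
[0.43735833 0.07101444] [-3.63291464  3.59807147 -0.82990608  2.13893164] [ 8.08781173e-02  6.74850601e-05 -8.62185451e-04]
[ 0.05007928 -3.27499067 -1.48878638] [0.44475617 0.07427752 0.04678904]
```

View pics/l.png

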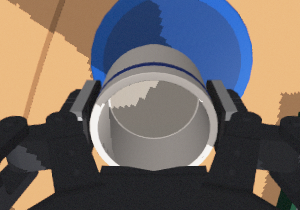

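The crucible stands upright between the pads, rim from x≈190 to 318, rim top at y≈222; the bottom of the rim is hidden by the gripper body.

```bash
python3 - <<'E'
from rim import *
c=load("wl");o=arm.get_obs()
for d in (-.004,-.002,0,.002,.004):
    R=toolxy(o);p=o["tcp_pos"]+R[:,0]*d;A=np.linspace(0,2*np.pi,180)
    q=np.array([proj(c,np.array([p[0]+.027*np.cos(t),p[1]+.027*np.sin(t),.084]),True) for t in A])
    print(d,q.min(0).round(1),q.max(0).round(1))
E
```

```text
-0.004 [188.9 229.7] [317.4 336.9]
-0.002 [188.5 224.8] [317.9 333.8]
0 [188.1 219.9] [318.3 330.6]
0.002 [187.6 214.8] [318.8 327.4]
0.004 [187.2 209.7] [319.2 324.1]
```

```bash
python3 -m jog '{"fingers":[40,40,40,40,40,40],"slide":[[0,0,0],[0,0,0],[0,0,-0.2],[0,0,-0.6],[0,0,-1],[0,0,-1]],"twist":[0,0,0,0,0,0]}' 90
python3 -m jog '{"fingers":[40,40,40,40],"slide":[[0,-0.25,-0.2],[0,-0.7,-0.4],[0,-1,-0.5],[0,-1,-0.5]],"twist":[0,0,0,0]}' 90
python3 -m jog '{"fingers":[40,40,40,40],"slide":[[0,-0.25,0],[0,-0.7,0],[0,-1,0],[0,-1,0]],"twist":[0,0,0,0]}' 90
python3 -m jog '{"fingers":[40,40,40,40],"slide":[[0,-0.25,0],[0,-0.7,0],[0,-0.9,0],[0,-0.9,0]],"twist":[0,0,0,0]}' 90
python3 - <<'E'
from rim import *
o=arm.get_obs();print(o["q"].round(2),toolxy(o).round(3).tolist(),shift(o,[.5735,-.2245,.2]))
E
```

```text
t: 18.23
tcp_pos: [0.4474, 0.0766, 0.1488]
orientation: [-0.003, -0.207, 0.978, -0.008]
ft_force: [0.3, -1.2, -1.0]
grip_width: 0.0523
t: 18.73
tcp_pos: [0.4883, -0.0172, 0.1992]
orientation: [-0.004, -0.204, 0.979, -0.008]
ft_force: [-0.3, 0.7, -1.4]
grip_width: 0.053
t: 19.23
tcp_pos: [0.5274, -0.1107, 0.1985]
orientation: [-0.005, -0.202, 0.979, -0.008]
ft_force: [0.1, 1.3, -1.1]
grip_width: 0.0527
t: 19.73
tcp_pos: [0.5623, -0.1928, 0.1982]
orientation: [-0.007, -0.201, 0.979, -0.007]
ft_force: [1.1, 0.5, -0.9]
grip_width: 0.0526
[ 0.51  0.58 -0.36  1.62  0.26  0.99  2.03] [[-0.919, -0.395, -0.01], [-0.395, 0.919, -0.017], [0.016, -0.012, -1.0]] [ 0.02277735 -0.33592402 -0.01379745]
```

```bash
python3 - <<'E'
from rim import *
c=arm.capture("wrist");np.savez("pics/wm.npz",**c);im=c["frame"][:,:,::-1].copy()
for r,col in ((.036,(0,0,255)),(.0225,(0,255,0))):
    for t in np.linspace(0,2*np.pi,60):
        u=proj(c,np.array([.5735+r*np.cos(t),-.2245+r*np.sin(t),.115]),True);
        if 0<=u[0]<512 and 0<=u[1]<384: im[int(round(u[1])),int(round(u[0]))]=col
cv2.imwrite("pics/m.png",cv2.resize(im[50:350,60:460],(800,600),interpolation=cv2.INTER_NEAREST))
E
```

```text
(no output)
```

View pics/m.png

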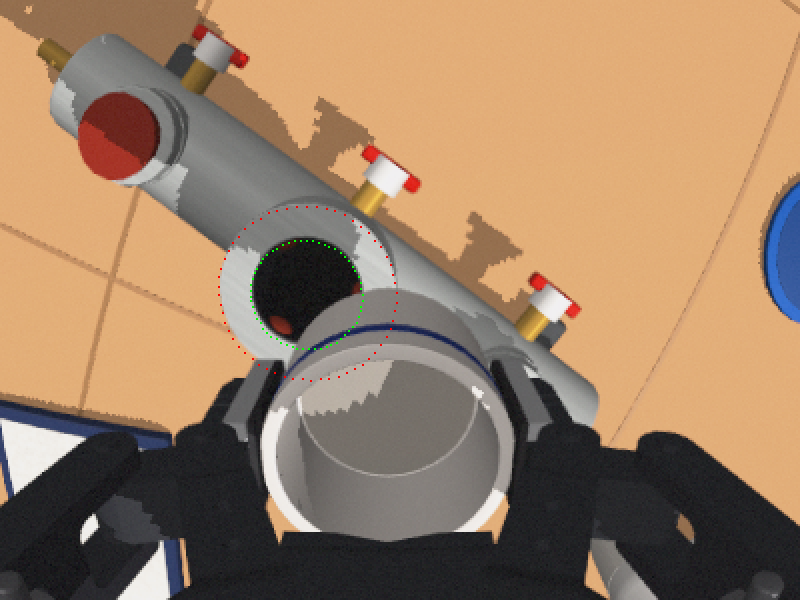

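The predicted rim (red, 36 mm) and bore (green, 22.5 mm) circles lie on the holder at about (308,293) in the picture, within about half a mm. Moving over the holder, then down to just above the rim.

```bash
python3 -m jog '{"fingers":[40,40,40,40],"slide":[[0.03,-0.17,0],[0.03,-0.33,0],[0.03,-0.34,0.15],[0.03,-0.34,0.25]],"twist":[0,0,0,0]}' 90
python3 - <<'E'
from rim import *
o=arm.get_obs();R=toolxy(o);t=np.array([.5735,-.2245])+R[:2,0]*.0007;print(shift(o,[*t,.158]),o["tcp_pos"],o["q"][6])
E
```

```text
t: 20.27
tcp_pos: [0.5718, -0.2235, 0.1722]
orientation: [-0.008, -0.202, 0.979, -0.006]
ft_force: [0.2, 0.8, -1.0]
grip_width: 0.0526
[-0.00699089 -0.0141333   0.14209636] [ 0.57182954 -0.22354721  0.17220668] 2.0685222487118566
```

```bash
python3 -m jog '{"fingers":[40,40,40,40],"slide":[[-0.01,-0.015,0.07],[-0.01,-0.015,0.14],[-0.01,-0.015,0.14],[-0.01,-0.015,0.14]],"twist":[0,0,0,0]}' 90
python3 - <<'E'
from rim import *
o=arm.get_obs();R=toolxy(o);t=np.array([.5735,-.2245])+R[:2,0]*.0007;print(shift(o,[*t,.148]),o["tcp_pos"],o["ft_force"],o["torque"])
E
```

```text
t: 20.78
tcp_pos: [0.5735, -0.2246, 0.1585]
orientation: [-0.007, -0.203, 0.979, -0.006]
ft_force: [1.0, -0.3, -1.3]
grip_width: 0.0526
[0.00475747 0.00207389 0.10553773] [ 0.57349755 -0.22462202  0.15854598] [ 1.00839975 -0.32753246 -1.32306688] [-0.00374693 -0.01641101  0.01251009]
```

```bash
python3 -m jog '{"fingers":[40,40,40,40,40,40,40,40,40,40],"slide":[[0,0,0.015],[0,0,0.03],[0,0,0.045],[0,0,0.055],[0.005,0,0.062],[0.005,0,0.069],[0.005,0,0.076],[0.005,0,0.083],[0.005,0,0.09],[0.005,0,0.097]],"twist":[0.08,0.16,0.24,0.32,0.4,0.32,0.24,0.16,0.08,0]}' 90
python3 - <<'E'
from rim import *
o=arm.get_obs();R=toolxy(o);t=np.array([.5735,-.2245])+R[:2,0]*.0007;print(shift(o,[*t,.1198]),o["tcp_pos"],o["ft_force"].round(1),o["torque"].round(2),o["q"][6])
E
```

```text
t: 22.02
tcp_pos: [0.5727, -0.2252, 0.1494]
orientation: [-0.007, -0.205, 0.979, -0.006]
ft_force: [-0.2, 0.1, -0.9]
grip_width: 0.0522
[-0.00831554  0.00614492  0.29613124] [ 0.5726892  -0.2252167   0.14942748] [-0.2  0.1 -0.9] [-0.02  0.18  0.01] 2.061345862093658
```

```bash
python3 -m jog '{"fingers":[40,40,40,40,40,40,40,40,40,40],"slide":[[-0.008,0.006,0.007],[-0.008,0.006,0.014],[-0.008,0.006,0.021],[-0.008,0.006,0.028],[-0.008,0.006,0.033],[-0.008,0.006,0.038],[-0.008,0.006,0.045],[-0.008,0.006,0.052],[-0.008,0.006,0.059],[-0.008,0.006,0.064]],"twist":[0.085,0.17,0.255,0.34,0.425,0.34,0.255,0.17,0.085,0]}' 90
python3 - <<'E'
from rim import *
o=arm.get_obs();R=toolxy(o);t=np.array([.5735,-.2245])+R[:2,0]*.0007;print(shift(o,[*t,.1198]),o["tcp_pos"],o["ft_force"].round(1),o["torque"].round(2),o["q"][6])
E
```

```text
t: 23.28
tcp_pos: [0.5718, -0.2251, 0.1436]
orientation: [-0.009, -0.207, 0.978, -0.007]
ft_force: [-1.2, -1.0, 0.3]
grip_width: 0.0527
[-0.01600545  0.00088018  0.23804576] [ 0.57177353 -0.22511633  0.1436314 ] [-1.2 -1.   0.3] [-0.21  0.48  0.01] 2.059582430984313
```

```bash
python3 -m jog '{"fingers":[40,40,40,40,40,40,40,40,40,40],"slide":[[-0.006,0,0.004],[-0.006,0,0.011],[-0.006,0,0.018],[-0.006,0,0.025],[-0.006,0,0.032],[-0.006,0,0.032],[-0.006,0,0.039],[-0.006,0,0.046],[-0.006,0,0.053],[-0.006,0,0.06]],"twist":[0.09,0.18,0.27,0.36,0.45,0.36,0.27,0.18,0.09,0]}' 90
python3 - <<'E'
from rim import *
o=arm.get_obs();R=toolxy(o);t=np.array([.5735,-.2245])+R[:2,0]*.0007;print(shift(o,[*t,.1198]),o["tcp_pos"],o["ft_force"].round(1),o["torque"].round(2),o["q"][6])
E
```

```text
t: 24.52
tcp_pos: [0.5723, -0.2259, 0.1395]
orientation: [-0.009, -0.21, 0.978, -0.008]
ft_force: [-3.3, -0.5, 4.9]
grip_width: 0.0525
[-0.0136748   0.01061771  0.1967369 ] [ 0.57231277 -0.22594558  0.13950806] [-3.3 -0.5  4.9] [-0.1   0.72 -0.13] 2.058971765715683
```

```bash
python3 -m jog '{"fingers":[40,40,40,40,40,40,40,40,40,40],"slide":[[0.005,0.005,0.02],[0.005,0.005,0.027],[0.005,0.005,0.034],[0.005,0.005,0.041],[0.005,0.005,0.048],[0.005,0.005,0.048],[0.005,0.005,0.055],[0.005,0.005,0.062],[0.005,0.005,0.069],[0.005,0.005,0.076]],"twist":[0.09,0.18,0.27,0.36,0.45,0.36,0.27,0.18,0.09,0]}' 90
python3 - <<'E'
from rim import *
o=arm.get_obs();R=toolxy(o);t=np.array([.5735,-.2245])+R[:2,0]*.0007;print(shift(o,[*t,.1198]),o["tcp_pos"],o["ft_force"].round(1),o["torque"].round(2),o["q"][6])
E
```

```text
t: 25.78
tcp_pos: [0.5717, -0.2261, 0.1346]
orientation: [-0.008, -0.211, 0.977, -0.008]
ft_force: [-3.0, 1.5, 7.8]
grip_width: 0.0529
[-0.0185856   0.00916204  0.14734698] [ 0.5717266  -0.22609853  0.13457833] [-3.   1.5  7.8] [ 0.46  0.81 -0.63] 2.056189070548171
```

```bash
python3 -m jog '{"fingers":[40,40,40,40,40,40,40,40,40,40],"slide":[[0.006,0.008,0.025],[0.006,0.008,0.032],[0.006,0.008,0.039],[0.006,0.008,0.046],[0.006,0.008,0.053],[0.006,0.008,0.053],[0.006,0.008,0.06],[0.006,0.008,0.067],[0.006,0.008,0.074],[0.006,0.008,0.081]],"twist":[0.09,0.18,0.27,0.36,0.45,0.36,0.27,0.18,0.09,0]}' 90
python3 - <<'E'
from rim import *
o=arm.get_obs();R=toolxy(o);t=np.array([.5735,-.2245])+R[:2,0]*.0007;print(shift(o,[*t,.1198]),o["tcp_pos"],o["ft_force"].round(1),o["torque"].round(2),o["q"][6])
E
```

```text
t: 27.02
tcp_pos: [0.5713, -0.2255, 0.1285]
orientation: [-0.007, -0.212, 0.977, -0.008]
ft_force: [-1.1, 1.9, 5.2]
grip_width: 0.0525
[-0.01821771  0.00125367  0.08651069] [ 0.57134476 -0.22549233  0.128482  ] [-1.1  1.9  5.2] [ 0.71  0.38 -0.74] 2.052012078511001
```

```bash
python3 -m jog '{"fingers":[40,40,40,40,40,40,40,40,40,40],"slide":[[0.003,0.005,0.02],[0.003,0.005,0.027],[0.003,0.005,0.034],[0.003,0.005,0.041],[0.003,0.005,0.048],[0.003,0.005,0.048],[0.003,0.005,0.055],[0.003,0.005,0.062],[0.003,0.005,0.069],[0.003,0.005,0.076]],"twist":[0.09,0.18,0.27,0.36,0.45,0.36,0.27,0.18,0.09,0]}' 90
python3 - <<'E'
from rim import *
o=arm.get_obs();R=toolxy(o);t=np.array([.5735,-.2245])+R[:2,0]*.0007;print(shift(o,[*t,.1198]),o["tcp_pos"],o["ft_force"].round(1),o["torque"].round(2),o["q"][6])
E
```

```text
t: 28.28
tcp_pos: [0.5714, -0.2255, 0.1231]
orientation: [-0.006, -0.213, 0.977, -0.009]
ft_force: [-1.6, -0.3, 5.3]
grip_width: 0.0525
[-0.0170031   0.00084869  0.03225301] [ 0.5713785  -0.22551182  0.1230521 ] [-1.6 -0.3  5.3] [-0.15  0.24 -0.78] 2.0481456891823284
```

```bash
python3 -m jog '{"fingers":[40,40,40,40,40,40,40,40,40,40],"slide":[[0.004,0,0.018],[0.004,0,0.023],[0.004,0,0.028],[0.004,0,0.033],[0.004,0,0.038],[0.004,0,0.038],[0.004,0,0.043],[0.004,0,0.048],[0.004,0,0.052],[0.004,0,0.055]],"twist":[0.09,0.18,0.27,0.36,0.45,0.36,0.27,0.18,0.09,0]}' 90
python3 - <<'E'
from rim import *
o=arm.get_obs();print(o["tcp_pos"],o["ft_force"].round(1),o["torque"].round(2),o["q"][6])
E
```

```text
t: 29.52
tcp_pos: [0.5723, -0.2258, 0.1203]
orientation: [-0.004, -0.213, 0.977, -0.009]
ft_force: [-1.9, 1.3, 7.8]
grip_width: 0.0525
[ 0.5722762  -0.22584156  0.12033629] [-1.9  1.3  7.8] [ 0.22  0.57 -0.89] 2.045770287668525
```

```bash
python3 -m jog '{"fingers":[40,40,40,40,40,40,40,40,40,40],"slide":[[0.003,0,0.025],[0.003,0,0.03],[0.003,0,0.035],[0.003,0,0.04],[0.003,0,0.045],[0.003,0,0.045],[0.003,0,0.045],[0.003,0,0.045],[0.003,0,0.045],[0.003,0,0.045]],"twist":[0.09,0.18,0.27,0.36,0.45,0.36,0.27,0.18,0.09,0]}' 90
python3 - <<'E'
from rim import *
o=arm.get_obs();print(o["tcp_pos"],o["ft_force"].round(1),o["torque"].round(2),o["q"][6])
E
```

```text
t: 30.78
tcp_pos: [0.5729, -0.2262, 0.1203]
orientation: [-0.003, -0.213, 0.977, -0.01]
ft_force: [-4.2, 2.1, 14.9]
grip_width: 0.0527
[ 0.57286862 -0.2261988   0.12029164] [-4.2  2.1 14.9] [ 0.98  1.31 -0.79] 2.043859422060205
```

```bash
python3 -m jog '{"fingers":[40,40,40,40,40,40,40,40,40,40],"slide":[[0.006,0.004,0.03],[0.006,0.004,0.03],[0.006,0.004,0.03],[0.006,0.004,0.03],[0.006,0.004,0.03],[0.006,0.004,0.03],[0.006,0.004,0.025],[0.006,0.004,0.02],[0.006,0.004,0.02],[0.006,0.004,0.02]],"twist":[0.09,0.18,0.27,0.36,0.45,0.36,0.27,0.18,0.09,0]}' 90
python3 - <<'E'
from rim import *
o=arm.get_obs();print(o["tcp_pos"],o["ft_force"].round(1),o["torque"].round(2),o["q"][6],toolxy(o)[:,2])
c=arm.capture("scene");np.savez("pics/sn.npz",**c)
E
```

```text
t: 32.02
tcp_pos: [0.5721, -0.2261, 0.1204]
orientation: [-0.003, -0.213, 0.977, -0.01]
ft_force: [-3.8, -0.2, 5.7]
grip_width: 0.0525
[ 0.57210286 -0.22614609  0.12041161] [-3.8 -0.2  5.7] [ 0.05  0.79 -0.77] 2.043595066103104 [-9.65274828e-04 -1.98142222e-02 -9.99803213e-01]
```

```bash
python3 -m jog '{"fingers":[50,54,56,60,70,85,85],"slide":[[0,0,0],[0,0,0],[0,0,0],[0,0,0],[0,0,0],[0,0,0],[0,0,0]],"twist":[0,0,0,0,0,0,0]}' 40
python3 -m jog '{"fingers":[85,85,85,85,85],"slide":[[0,0,-0.1],[0,0,-0.3],[0,0,-0.6],[0,0,-1],[0,0,-1]],"twist":[0,0,0,0,0]}' 40
python3 - <<'E'
from rim import *
o=arm.get_obs();print(o["tcp_pos"],o["ft_force"].round(1))
w=arm.capture("wrist");s=arm.capture("scene");np.savez("pics/wz.npz",**w);np.savez("pics/sz.npz",**s)
im=w["frame"][:,:,::-1].copy()
for r,z,col in ((.036,.115,(0,0,255)),(.027,.157,(0,255,0))):
    for t in np.linspace(0,2*np.pi,60):
        u=proj(w,np.array([.573+r*np.cos(t),-.225+r*np.sin(t),z]),True)
        if 0<=u[0]<512 and 0<=u[1]<384: im[int(round(u[1])),int(round(u[0]))]=col
a=cv2.resize(im[120:330,130:380],(400,336));b=cv2.resize(s["frame"][180:264,130:230,::-1],(400,336),interpolation=2)
cv2.imwrite("pics/z.png",np.hstack([a,b]))
E
```

```text
t: 32.95
tcp_pos: [0.5721, -0.2263, 0.1204]
orientation: [-0.003, -0.217, 0.976, -0.01]
ft_force: [-0.5, -0.3, 0.3]
grip_width: 0.085
t: 33.58
tcp_pos: [0.5748, -0.2245, 0.225]
orientation: [0.001, -0.217, 0.976, -0.012]
ft_force: [0.5, 0.3, -0.1]
grip_width: 0.0851
[ 0.57476393 -0.22445498  0.22500402] [ 0.5  0.3 -0.1]
```

View pics/z.png

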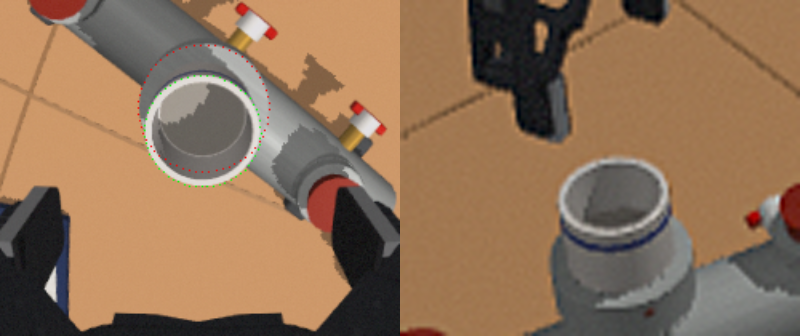

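Wrist (left): the white mouth ring lies on the green circle predicted for fully home (ring centre about (203,130)). Scene (right): the crucible stands upright on the holder. One numeric check of height and tilt, then hand in.

```bash
python3 - <<'E'
from rim import *
w=load("wz");s=load("sz")
def outline(c,sat,val,box):
    x0,x1,y0,y1=box;h=cv2.cvtColor(c["frame"],cv2.COLOR_RGB2HSV);m=np.zeros(h.shape[:2],bool)
    m[y0:y1,x0:x1]=((h[:,:,1]<sat)&(h[:,:,2]>val))[y0:y1,x0:x1]
    b=max(blobs(m,50),key=lambda b:b[0]);ct=max(cv2.findContours(b[2].astype(np.uint8),0,1)[0],key=cv2.contourArea);return cv2.fitEllipse(cv2.convexHull(ct))
ew=outline(w,60,195,(215,300,160,240));es=outline(s,60,170,(165,205,215,250));print(ew,es)
A=np.linspace(0,2*np.pi,60)
def cent(c,p,n,f):
    e1=np.cross(n,[1,0,0]);e1/=np.linalg.norm(e1);e2=np.cross(n,e1)
    q=np.array([proj(c,p+.027*(np.cos(t)*e1+np.sin(t)*e2),f) for t in A],np.float32);return cv2.fitEllipse(q)
def f(v):
    n=np.array([0,0,1.])
    a=cent(w,v,n,True);b=cent(s,v,n,False);return np.r_[np.array(a[0])-ew[0],np.array(b[0])-es[0]]
r=least_squares(f,[.573,-.225,.157],diff_step=1e-4);print(r.x,r.fun, cent(w,r.x,np.array([0,0,1.]),True),cent(s,r.x,np.array([0,0,1.]),False))
E
```

```text
Traceback (most recent call last):
ValueError: max() iterable argument is empty
```

```bash
python3 - <<'E'
from rim import *
w=load("wz");s=load("sz")
def outline(c,sat,val,box):
    x0,x1,y0,y1=box;h=cv2.cvtColor(c["frame"],cv2.COLOR_RGB2HSV);m=np.zeros(h.shape[:2],bool)
    m[y0:y1,x0:x1]=((h[:,:,1]<sat)&(h[:,:,2]>val))[y0:y1,x0:x1]
    bs=blobs(m,15);ys,xs=np.nonzero(m);print(len(xs),[(x[0],x[1].round()) for x in bs][:5]);b=max(bs,key=lambda b:b[0])[2]
    return cv2.fitEllipse(cv2.convexHull(np.argwhere(b)[:,::-1].astype(np.float32)))
ew=outline(w,60,195,(215,300,160,240));es=outline(s,90,150,(165,202,215,244));print(ew,es)
A=np.linspace(0,2*np.pi,60)
def cent(c,p,f):
    q=np.array([proj(c,p+.027*np.array([np.cos(t),np.sin(t),0]),f) for t in A],np.float32);return cv2.fitEllipse(q)
f=lambda v:np.r_[np.array(cent(w,v,True)[0])-ew[0],np.array(cent(s,v,False)[0])-es[0]]
r=least_squares(f,[.573,-.225,.157],diff_step=1e-4);print(r.x,r.fun,cent(w,r.x,True),cent(s,r.x,False))
E
```

```text
882 [(np.int32(882), array([258., 200.]))]
106 [(np.int32(103), array([182., 227.]))]
((258.00390625, 201.53871154785156), (67.62017059326172, 77.66690826416016), 97.65325927734375) ((182.76416015625, 228.35357666015625), (19.28606605529785, 27.647201538085938), 81.38044738769531)
[ 0.57244643 -0.22380862  0.15662715] [-0.02648926 -0.02650452  0.08804321 -0.03955078] ((257.9774169921875, 201.51220703125), (69.55684661865234, 72.70979309082031), 91.37805938720703) ((182.85220336914062, 228.31402587890625), (19.346220016479492, 27.885969161987305), 80.85468292236328)
```

```bash
python3 -c "
from station import arm
print(arm.sign_off())"
```

```text
the job is handed in; nothing more can be done
None
```

I took the crucible from its tray and stood it mouth-up on the blue pad. I then let go and took a fresh grip, centring it with squeezes in two directions. After that I worked it into the open holder, twisting to and fro at about 0.3 rad per mm under roughly 6 to 9 N. I finished with a turn without sinking, released it and raised the gripper clear. I handed in at about 34 s.

**It is home:** the tool height stopped at 120.3 mm (119.8 mm predicted) while the force rose to about 16 N. After release, the two camera views put the mouth at 156.6 mm (157 mm expected). It stands upright, on the holder axis within about 1 mm.

**Not checked or imperfect:**
- **Lobe drag:** I had no way to measure it; I judged it only from the low forces.
- **Side load:** the tool was tilted about 1°, and there were sideways forces of up to about 4 N and about 1 to 2 mm of drift during insertion. Part of that drift was there before contact forces showed.
- **Mouth ring:** in the last wrist picture its fitted outline was slightly more oval than a level rim would give (67.6 by 77.7 pixels, against 69.6 by 72.7). The scene camera's outline agreed with an upright crucible.
- **Standing it up:** to swing it foot-down I eased the grip off briefly. It slipped about 20 mm in the fingers over the tray and a few mm over the pad, and it was not dropped.
- **Bottles:** no move went near them, but I did not check them again in a picture at the end.

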